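# Refit the flush cover of a sloping power unit

### The job

The wiring bay of the power unit on the sloping cradle is open: put the loose white cover, which has the black pull handle, into the opening with the handle outwards, and press it down against its stiff studs until it sits fully home, level and flush with the frame all round. Leave the breaker, the screwdriver and the bare metal strip where they are.

Things in the scene. Friction and masses are not known exactly. Their poses are not given: they have to be found in the camera images.
- cover: Loose white steel cover, 100 (its x) x 140 (its y) x 10 mm, 0.11 to 0.23 kg, at the start flat on the bench, handle up. Origin: centre of its underside; z points out of the handle side. It is the same when turned half round about z.
- handle_top (a point): Centre of the top of the cover's black pull handle, 40 mm above the cover's underside. The handle is a bar along the cover's x, 70 long x 14 wide x 16 mm thick (24 to 40 mm above the underside), on two 14 x 14 mm legs centred at x = -28 and +28 mm.
- bay: Opening of the grey power unit, fixed on a cradle; its 144 (x) x 184 (y) mm face slopes 25 degrees, looking up and roughly to the robot (yaw +-23 degrees). Origin: centre of the opening at its ledge, 87 mm above the bench; x up the slope, y level, z square out of the face. Opening 108 x 148 mm: 4 mm play each side. Ledge 10 mm below the face: a cover fully home has its origin at z = 0, top flush.
- stud0 (a joint): Depth in m to which the black round push-in stud (10 mm across) at x = -42, y = -62 mm of the bay is pushed: 0 = standing 6 mm above the ledge, 0.006 = level with it; 0 to 0.0015 at the start. It slides along the bay's -z against about 3 N of friction (12 N for all four), damped by 40 N per m/s, and stays where pushed, so it carries the cover's weight until pressed.
- stud1 (a joint): Depth in m to which the black round push-in stud (10 mm across) at x = -42, y = 62 mm of the bay is pushed: 0 = standing 6 mm above the ledge, 0.006 = level with it; 0 to 0.0015 at the start. It slides along the bay's -z against about 3 N of friction (12 N for all four), damped by 40 N per m/s, and stays where pushed, so it carries the cover's weight until pressed.
- stud2 (a joint): Depth in m to which the black round push-in stud (10 mm across) at x = 42, y = -62 mm of the bay is pushed: 0 = standing 6 mm above the ledge, 0.006 = level with it; 0 to 0.0015 at the start. It slides along the bay's -z against about 3 N of friction (12 N for all four), damped by 40 N per m/s, and stays where pushed, so it carries the cover's weight until pressed.
- stud3 (a joint): Depth in m to which the black round push-in stud (10 mm across) at x = 42, y = 62 mm of the bay is pushed: 0 = standing 6 mm above the ledge, 0.006 = level with it; 0 to 0.0015 at the start. It slides along the bay's -z against about 3 N of friction (12 N for all four), damped by 40 N per m/s, and stays where pushed, so it carries the cover's weight until pressed.
- breaker: White three-pole circuit breaker with black toggles, 70 x 54 x 75 mm, 0.35 kg, standing on the bench; origin: centre of its underside. It is not part of the job.
- screwdriver: Screwdriver about 200 mm long lying on the bench, along its own x, handle to -x; origin about mid-length, at its underside. It is not part of the job.
- blank: Bare aluminium blanking strip, 45 (x) x 150 (y) x 5 mm, flat on the bench, without a handle; origin: centre of its underside. It is not part of the job.
Things that resemble listed ones, but are neither listed nor needed, are in the scene too. Of the things that look like the cover, take the one that is nearest to the robot's base at the start.

How it is judged:
At the end, for the whole second after the job is handed in: The cover lies at rest inside the opening (its centre within 8 mm of the opening's centre along x and y), fully down (underside within 2.5 mm of the ledge) and level with the face within about 2.3 degrees, released (x of cover in the frame of bay between -0.008 and 0.008 m and y of cover in the frame of bay between -0.008 and 0.008 m and z of cover in the frame of bay between -0.0025 and 0.0025 m and angle between the z axis of cover and the z axis of bay, either way round below 0.04 rad and linear speed of cover below 0.02 m/s); the robot touches nothing.
It fails at once if the breaker was moved more than 30 mm (distance of breaker from where it was at the start of the episode above 0.03 m).
It fails at once if the screwdriver was moved more than 30 mm (distance of screwdriver from where it was at the start of the episode above 0.03 m).
It fails at once if the metal strip was moved more than 30 mm (distance of blank from where it was at the start of the episode above 0.03 m).
It also fails if it takes over 54 s, if anything falls off the work surface, if the arm or the gripper's body presses on something with over 40 N, if the wrist force passes 120 N, or if a joint passes its speed limit or range.

### The arm

A 7-joint arm with a two-finger parallel gripper is mounted at the origin on the work surface. World frame = base frame: x ahead of the robot, y to its left, z up, the work surface at z = 0. Lengths are in m, angles in rad, forces in N, time in s.
With the tool pointing down it reaches from about 0.425 to 0.925 m from the base axis. Payload 6.8 kg.
Tool frame: the origin (TCP) lies at the very end of the fingers, on their centre line; the grasp point (between the pads) lies 19 mm behind it (bot.grasp_offset is the distance from the TCP to the grasp point, in m); z points along the fingers, y is the direction in which the jaws open and shut (so a half turn about z gives the same grasp; the last joint's range is limited). The gripper opens to 85 mm and grips with 20 to 120 N. Pads are 22 mm wide; open, the fingers measure 114 mm over their backs; the gripper's body (76 mm by 85 mm) begins 54 mm behind the grasp point. The pads swing forward as they close: fully open they stand 13 mm farther back than shut.
Start: joints at [1.194, 0.477, 0.022, 1.555, -0.011, 1.109, -0.083], TCP at [0.179, -0.651, 0.231] pointing down, gripper open.
Joint ranges: [-2.96, 2.96], [-0.34, 2.1], [-1.41, 1.46], [0.24, 2.44], [-1.37, 4.51], [0.17, 1.92], [-2.96, 2.96]. Speed limits (rad/s): [2.39, 2.39, 3.14, 3.14, 3.14, 3.14, 3.14].

### API

Orientations are given as a unit quaternion [w, x, y, z].
In Python, from station import monitor, cams, bot, finder gives the robot as it stands.
- The arm moves only by the tool jog_arm, never from a script. Its argument "plan" is a list of rows, each an object of numbers: "x", "y", "z": the shift along the tool's x, y, z as a fraction of full scale; "wx", "wy", "wz": the turn, a rotation vector about the tool's x, y, z as a fraction of full scale. A call has 1 to 12 rows; each row is the pose to reach, as a shift and turn from the pose measured when the call began, along the tool's axes at that moment, turning the shorter way round; what a row does not reach only later rows make up. Full scale, the value 1, is 20 cm for a shift and 180 degrees for a turn. A row lasts 1/12 s, in which the tool goes at most 41.7 mm and 7.16 degrees, less where a joint would pass 70% of its speed; a pose out of reach is approached as far as the arm can. A call with a number of a shift or a turn outside -1 to 1 is refused whole. A call with a gripper value outside its range is refused whole. "hand" is the opening, from -1 (shut) to 1 (fully open), set as the call begins (left out, the last holds). The fingers move at their own pace and stop on an object; "grip_force" is the grip in N (left out, the last holds). Time passes only in rows, so rows that repeat a pose let the fingers close. It gives the time, the measured TCP pose, the force and the opening at its end, in the units of the state.
- monitor.get_obs(): the state, without advancing time (a new reading comes with each control period).
- cams.read_camera(name): name is "scene" or "top" or "wrist"; returns the picture (384x512x3 uint8, red, green, blue); there is no depth.
- cams.get_calibration(name): a dict with "fx", "fy", "cx", "cy" (pixels), "distortion" ([k1, k2, p1, p2, k3] as OpenCV has them; the pictures are not rectified), "extrinsics" (4x4, takes a point from world to camera coordinates). Camera axes: x right, y down, z forward; pixel columns grow to the right and rows downward; lengths in m; the calibration is good to about 2 mm. A picture is of the moment at which its call begins: read the wrist's pose just before it. get_calibration takes no time and is no camera call; for the wrist camera it gives the pose at the moment of the call.
- bot.hand_in(): hands the job in, once; it reports no verdict.
Trained networks look in the newest picture that a camera, given by its name, has taken for a name from the list of things; names that differ only in an ending like _2 or _b are one class to them, and where a whole thing is asked for, a point or a joint stands for the part that bears it (a point fixed in the world has none). Each returns a list of dicts, best first, with "confidence" (0 to 1); they miss things now and then, are a little off and sometimes report something else, mostly with a low value. They report only what shows in the picture. A call takes as long as a camera call. They do not tell look-alikes from the thing itself.
- finder.find_in(camera, target): "bbox" ([left, top, width, height] in pixels, round what is visible of it).
- finder.place_of(camera, target): "location" ([column, row] in pixels: a listed point, or the origin of a listed thing).
The state is a dict: "t": time; "q": joint angles; "joint_vel": joint speeds; "joint_torque": joint torques, N m; "eef_pos": TCP position; "tool_rot": TCP orientation; "contact_force": force on the tool from outside, world axes, zero at the start; "torque": the same for the moment, N m; "gripper_width": opening from 0.0 (shut) to 1.0 (fully open).
Only numpy, scipy, OpenCV 4.12 (cv2) and the standard library are available. Lean on these libraries where they do the work, as an engineer would, in place of code of your own. Each camera call takes 0.05 s, during which the arm holds its last target. There are 200 camera calls.

## Working session

There is one attempt and no reset: what is moved stays moved. The work goes in short steps, Python scripts to look and compute and a tool call to move; the robot and the scene stay as the last step left them, time stands still between calls to the robot, and variables do not carry over. Pictures are saved under pics/ and viewed, about 8 in all and at most 12, crops included, and the job is handed in when it is done.

Besides the shell and the picture viewer there is one more tool, called after "Emit:" as name([rows], argument=value, ...), one row to a line, values as JSON. jog_arm: Moves the arm, as the interface text tells. Shift numbers are shares of 20 cm and turn numbers shares of 180 degrees, none past 1 either way. Its arguments: {"type":"object","properties":{"plan":{"type":"array","items":{"type":"object","properties":{"x":{"type":"number","minimum":-1,"maximum":1},"y":{"type":"number","minimum":-1,"maximum":1},"z":{"type":"number","minimum":-1,"maximum":1},"wx":{"type":"number","minimum":-1,"maximum":1},"wy":{"type":"number","minimum":-1,"maximum":1},"wz":{"type":"number","minimum":-1,"maximum":1}}}},"hand":{"type":"number"},"grip_force":{"type":"number"}},"required":["plan"]}

```bash
mkdir -p pics; ls
cat > h.py <<'E'
import numpy as np, cv2
from scipy.spatial.transform import Rotation as R
from station import monitor, cams, bot, finder
def rot(q): return R.from_quat([q[1],q[2],q[3],q[0]])
def ray(c,px):
    k=cams.get_calibration(c); K=np.array([[k['fx'],0,k['cx']],[0,k['fy'],k['cy']],[0,0,1]])
    E=np.array(k['extrinsics']); u=cv2.undistortPoints(np.array([[px]],float),K,np.array(k['distortion'],float))[0,0]
    return -E[:3,:3].T@E[:3,3], E[:3,:3].T@np.array([u[0],u[1],1])
def atz(c,px,z):
    o,d=ray(c,px); return o+d*(z-o[2])/d[2]
def proj(c,P):
    k=cams.get_calibration(c); K=np.array([[k['fx'],0,k['cx']],[0,k['fy'],k['cy']],[0,0,1]])
    E=np.array(k['extrinsics']); return cv2.projectPoints(np.array(P,float).reshape(-1,3),cv2.Rodrigues(E[:3,:3])[0],E[:3,3],K,np.array(k['distortion'],float))[0][:,0]
def save(c,n):
    im=cams.read_camera(c); cv2.imwrite(f'pics/{n}.png',im[:,:,::-1]); return im
E
python3 - <<'E'
from h import *
np.set_printoptions(precision=3,suppress=True)
a=save('scene','s0');b=save('top','t0')
cv2.imwrite('pics/both.png',cv2.resize(np.vstack([a,b]),(450,675))[:,:,::-1][:600]) if 0 else None
for c in('scene','top'):
  for n in('cover','handle_top','bay','breaker'):
    for d in finder.place_of(c,n)[:4]:
      z={'cover':0,'handle_top':.04,'bay':.087,'breaker':0}[n]
      print(c,n,d['confidence'],np.array(d['location']),atz(c,d['location'],z))
print(monitor.get_obs())
E
```

```text
pics
scene cover 0.78 [257.9 199.2] [0.513 0.141 0.   ]
scene cover 0.73 [308.6 152.4] [0.339 0.552 0.   ]
scene cover 0.62 [300.3 184.4] [0.524 0.346 0.   ]
scene handle_top 0.93 [305.7 179.1] [0.55  0.348 0.04 ]
scene handle_top 0.93 [309.1 144.2] [0.334 0.555 0.04 ]
scene handle_top 0.61 [261.7 187. ] [0.499 0.167 0.04 ]
scene bay 0.74 [193.4 224.6] [ 0.609 -0.183  0.087]
scene breaker 0.7 [210.2 190.7] [ 0.361  0.014 -0.   ]
top cover 0.72 [184.7 219.7] [0.548 0.337 0.   ]
top cover 0.55 [127.7 287.9] [0.347 0.544 0.   ]
top handle_top 0.71 [242.7 216.3] [0.526 0.138 0.04 ]
top handle_top 0.68 [290.1 252.1] [ 0.387 -0.     0.04 ]
top handle_top 0.66 [180.6 216.5] [0.553 0.343 0.04 ]
top handle_top 0.61 [122.  288.2] [0.346 0.55  0.04 ]
top bay 0.85 [338.9 180.3] [ 0.594 -0.191  0.087]
top bay 0.43 [304.1 135.8] [ 0.763 -0.102  0.087]
top breaker 0.83 [290.8 252.7] [ 0.388 -0.006  0.   ]
{'t': 0.5, 'q': array([ 1.194,  0.477,  0.022,  1.555, -0.012,  1.109, -0.083]), 'joint_vel': array([-0.002, -0.001, -0.   , -0.   , -0.001, -0.   , -0.001]), 'joint_torque': array([ -0.001, -59.581,   1.604, -28.129,   0.012,   0.003,  -0.   ]), 'eef_pos': array([ 0.179, -0.651,  0.231]), 'tool_rot': array([-0.   ,  0.991,  0.134,  0.   ]), 'contact_force': array([-0.35 ,  0.017,  0.144]), 'torque': array([ 0.116,  0.016, -0.033]), 'gripper_width': 0.9988440741135413}
```

View pics/t0.png

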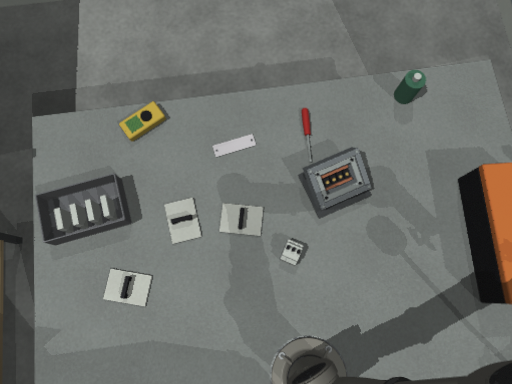

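View pics/s0.png

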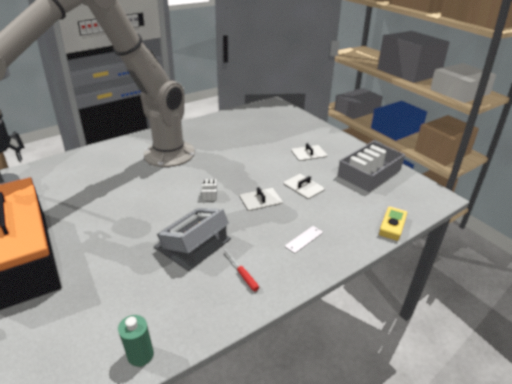

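The top view shows three white plates with black handles, at about (242,218), (184,220) and (128,287). They lie about 0.54, 0.65 and 0.65 m from the base, so the one at (242,218) is meant. I'll confirm it in an enlarged crop together with the bay.

Run:
```python
from h import *
np.set_printoptions(precision=4,suppress=True)
im=cv2.imread('pics/t0.png')
c1=cv2.resize(im[195:245,210:275],None,fx=6,fy=6,interpolation=cv2.INTER_CUBIC)
c2=cv2.resize(im[140:220,295:380],None,fx=4.5,fy=4.5,interpolation=cv2.INTER_CUBIC)
H=np.zeros((370,780,3),np.uint8);H[:c1.shape[0],:390]=c1;H[:c2.shape[0],392:392+c2.shape[1]]=c2[:,:388]
cv2.imwrite('pics/crop.png',H)
m=(im.min(2)>165).astype(np.uint8)
m=cv2.morphologyEx(m,cv2.MORPH_CLOSE,np.ones((9,9)))
n,l,s,ce=cv2.connectedComponentsWithStats(m)
i=l[225,230];print(s[i])
r=cv2.minAreaRect(np.argwhere(l==i)[:,::-1].astype(np.float32));print(r)
P=np.array([atz('top',p,.01) for p in cv2.boxPoints(r)]);print(P,P.mean(0));e=np.diff(P,axis=0)[:2];print(np.linalg.norm(e,axis=1),np.degrees(np.arctan2(e[:,1],e[:,0])))
k=cams.get_calibration('top');E=np.array(k['extrinsics']);print(-E[:3,:3].T@E[:3,3])
```

```text
[     0      0    512    384 193438]
((255.5, 191.5), (383.0, 511.0), 90.0)
[[ 1.4931  0.9539  0.01  ]
 [ 1.2265 -0.9838  0.01  ]
 [-0.0944 -0.6138  0.01  ]
 [ 0.1141  0.9469  0.01  ]] [0.6848 0.0758 0.01  ]
[1.956  1.3717] [-97.8329 164.3512]
[0.2697 0.1287 1.4219]
```

View pics/crop.png

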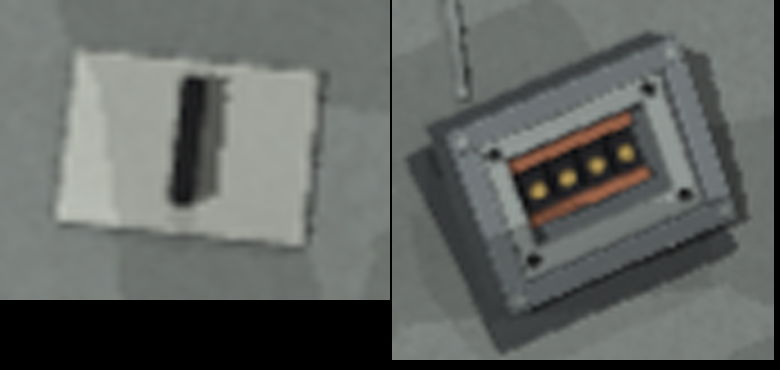

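The crop confirms it: a white plate with a black bar handle at top (242,218). The bay crop shows four black studs and the frame, with the upper side away from the robot. Next I fit both poses.

```bash
cat >> h.py <<'E'
from scipy.optimize import least_squares
def bayR(yaw):
    return R.from_euler('z',yaw)*R.from_euler('y',-np.radians(25))   # x up slope, z toward robot
STUD=np.array([[42,62,5.2],[42,-62,5.2],[-42,-62,5.2],[-42,62,5.2]])/1000
def fitbay(c,px,z=.087):
    f=lambda p:(proj(c,bayR(p[2]).apply(STUD)+[p[0],p[1],z])-px).ravel()
    s=least_squares(f,[.6,-.19,.3]); return s.x,s.fun.reshape(-1,2)
def fitcover(c,px,z=.01):
    P=np.array([[50,70,0],[50,-70,0],[-50,-70,0],[-50,70,0]])/1000.
    f=lambda p:(proj(c,R.from_euler('z',p[2]).apply(P)+[p[0],p[1],z])-px).ravel()
    s=least_squares(f,[.52,.14,0]); return s.x,s.fun.reshape(-1,2)
E
python3 - <<'E'
from h import *
np.set_printoptions(precision=4,suppress=True)
b=(np.array([[494,154],[648,88],[684,194],[533,259]])-[392,0])/4.5+[295,140]-.4
print(fitbay('top',b))
c=np.array([[75,52],[320,70],[305,243],[55,222]])/6+[210,195]-.4
print(fitcover('top',c))
o=monitor.get_obs();print(rot(o['tool_rot']).as_matrix())
E
```

```text
(array([ 0.6017, -0.1893,  0.279 ]), array([[-0.008 ,  0.024 ],
       [ 0.0824, -0.001 ],
       [ 0.0879, -0.1274],
       [-0.1624,  0.0996]]))
(array([ 0.523 ,  0.145 , -0.2183]), array([[-0.0077, -0.3286],
       [-0.2121,  0.0144],
       [-0.077 ,  0.1363],
       [ 0.2938,  0.1741]]))
[[ 0.9641  0.2655  0.    ]
 [ 0.2655 -0.9641  0.0001]
 [ 0.     -0.0001 -1.    ]]
```

Emit:
jog_arm([
  {"x": 0.2,"y": -0.15,"z": -0.2},
  {"x": 0.4,"y": -0.3,"z": -0.3},
  {"x": 0.6,"y": -0.45,"z": -0.3},
  {"x": 0.8,"y": -0.6,"z": -0.3},
  {"x": 0.95,"y": -0.72,"z": -0.3},
  {"x": 0.95,"y": -0.72,"z": -0.3},
], hand=1)

```text
invalid input at $.plan[0]: expected keys x, y, z, wx, wy, wz
```

Emit:
jog_arm([
  {"x": 0.2,"y": -0.15},
  {"x": 0.4,"y": -0.3},
  {"x": 0.6,"y": -0.45},
  {"x": 0.8,"y": -0.6},
  {"x": 0.8,"y": -0.6},
])

```text
invalid input at $.plan[0]: expected keys x, y, z, wx, wy, wz
```

```bash
cat >> h.py <<'E'
BAY=np.array([.6017,-.1893,.087]); BYAW=.279
FLIP=R.from_euler('x',np.pi)   # tool x = frame x, z reversed
def go(pos,Rt,show=True):
    o=monitor.get_obs(); R0=rot(o['tool_rot'])
    s=R0.inv().apply(np.array(pos)-o['eef_pos'])/.2; w=(R0.inv()*Rt).as_rotvec()/np.pi
    print('xyz',s.round(4),'w',w.round(4),'rows>=',round(max(np.linalg.norm(s)*.2/.0417,np.linalg.norm(w)*180/7.16),1)); return s,w
def baypose(x,y,z): # TCP at bay coords
    r=bayR(BYAW); return BAY+r.apply([x,y,z]), r*FLIP
E
python3 - <<'E'
from h import *
o=monitor.get_obs();print(o['t'],o['eef_pos'],o['q'])
go(*baypose(0,0,.22))
go([.523,.145,.2],R.from_euler('z',-.218)*FLIP)
E
```

```text
0.5 [ 0.17927859 -0.65073839  0.23128363] [ 1.19388521  0.4770082   0.02238727  1.55544379 -0.01150697  1.10932954
 -0.08313076]
xyz [ 2.1841 -1.6588 -0.2754] w [ 0.0007  0.1389 -0.0032] rows>= 13.2
xyz [ 2.7134 -3.3795  0.1567] w [-0.     -0.      0.1549] rows>= 20.8
```

Emit:
jog_arm([
  {"x": 0.2,"y": -0.15,"z": -0.2,"wx": 0,"wy": 0,"wz": 0},
  {"x": 0.4,"y": -0.3,"z": -0.3,"wx": 0,"wy": 0,"wz": 0},
  {"x": 0.6,"y": -0.45,"z": -0.3,"wx": 0,"wy": 0,"wz": 0},
  {"x": 0.8,"y": -0.6,"z": -0.3,"wx": 0,"wy": 0,"wz": 0},
  {"x": 0.95,"y": -0.72,"z": -0.3,"wx": 0,"wy": 0,"wz": 0},
], hand=1)

```text
t: 0.92
eef_pos: [0.2986, -0.496, 0.2904]
tool_rot: [0.001, 0.991, 0.134, 0.001]
contact_force: [0.1, -0.4, -0.5]
gripper_width: 0.999
```

Emit:
jog_arm([
  {"x": 0.2,"y": -0.15,"z": 0,"wx": 0,"wy": 0,"wz": 0},
  {"x": 0.4,"y": -0.3,"z": 0,"wx": 0,"wy": 0,"wz": 0},
  {"x": 0.6,"y": -0.45,"z": 0,"wx": 0,"wy": 0,"wz": 0},
  {"x": 0.8,"y": -0.6,"z": 0,"wx": 0,"wy": 0,"wz": 0},
  {"x": 0.8,"y": -0.6,"z": 0,"wx": 0,"wy": 0,"wz": 0},
])

```text
t: 1.33
eef_pos: [0.4227, -0.335, 0.2908]
tool_rot: [0.001, 0.991, 0.135, 0.001]
contact_force: [0.5, -0.6, -0.3]
gripper_width: 1.003
```

Run:
```python
from h import *
o=monitor.get_obs();print(o['t'],o['eef_pos'],o['q'])
go(*baypose(0,0,.22))
```

```text
1.3333 [ 0.42273675 -0.33501868  0.29077647] [ 0.70122814  0.20682509 -0.1714496   1.80059651  0.03906951  1.13446226
 -0.78362763]
xyz [ 0.5919 -0.4593  0.0219] w [ 0.0014  0.1383 -0.0026] rows>= 3.6
```

Emit:
jog_arm([
  {"x": 0.2,"y": -0.15,"z": 0,"wx": 0,"wy": 0.04,"wz": 0},
  {"x": 0.4,"y": -0.3,"z": 0,"wx": 0,"wy": 0.08,"wz": 0},
  {"x": 0.59,"y": -0.46,"z": 0.02,"wx": 0,"wy": 0.12,"wz": 0},
  {"x": 0.59,"y": -0.46,"z": 0.02,"wx": 0.001,"wy": 0.138,"wz": -0.003},
  {"x": 0.59,"y": -0.46,"z": 0.02,"wx": 0.001,"wy": 0.138,"wz": -0.003},
  {"x": 0.59,"y": -0.46,"z": 0.02,"wx": 0.001,"wy": 0.138,"wz": -0.003},
])

```text
t: 1.83
eef_pos: [0.5114, -0.2141, 0.2867]
tool_rot: [-0.03, 0.967, 0.137, 0.213]
contact_force: [-0.1, -0.6, 0.7]
gripper_width: 1.002
```

Run:
```python
from h import *
np.set_printoptions(precision=4,suppress=True)
o=monitor.get_obs();print(o['t'],o['eef_pos'],o['q'])
P=bayR(BYAW).apply(STUD)+BAY
q=proj('wrist',P);im=save('wrist','w0')
print(q)
for i in range(4):
  print([ (d['confidence'],d['location']) for d in finder.place_of('wrist',f'stud{i}')[:4]]) if i==0 else 0
go(*baypose(0,0,.22))
```

```text
1.8333 [ 0.5114 -0.2141  0.2867] [ 0.7242  0.1018 -0.2929  2.0105 -0.3788  0.7348 -0.6068]
[[198.3514 121.2301]
 [317.0327 121.6828]
 [312.6771 197.6849]
 [202.1698 197.2975]]Traceback (most recent call last):
  File "<stdin>", line 8, in <module>
ValueError: it knows: bay, blank, breaker, cover, handle_top, screwdriver
```

View pics/w0.png

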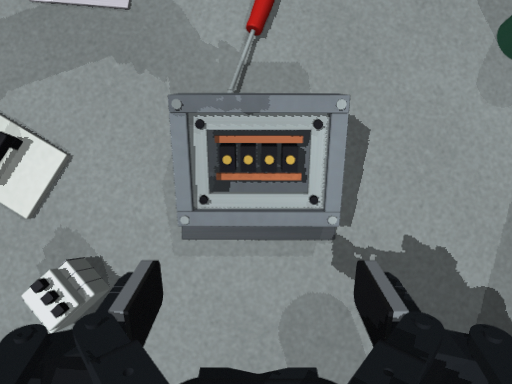

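The wrist view shows the bay squarely, with studs at about (200,124), (318,124), (314,200) and (204,200), about 2 px from my prediction. I'll refine with blob centroids.

```bash
cat >> h.py <<'E'
def blobs(im,px,r=8,th=70):
    g=im.min(2) if im.ndim==3 else im; out=[]
    for x,y in np.round(px).astype(int):
        w=(g[y-r:y+r+1,x-r:x+r+1]<th); ys,xs=np.nonzero(w); out.append([x-r+xs.mean(),y-r+ys.mean(),len(xs)])
    return np.array(out)
E
python3 - <<'E'
from h import *
np.set_printoptions(precision=4,suppress=True)
im=cv2.imread('pics/w0.png')
b=blobs(im,[[200,124],[318,124],[314,200],[204,200]],6);print(b)
x,res=fitbay('wrist',b[:,:2]);print(x,res)
# free z and tilt check
f=lambda p:(proj('wrist',(R.from_euler('z',p[3])*R.from_euler('y',-p[4])).apply(STUD)+p[:3])-b[:,:2]).ravel()
s=least_squares(f,[.6,-.19,.087,.28,.436]);print(s.x,s.fun)
go([.523,.145,.2],R.from_euler('z',-.218)*FLIP)
E
```

```text
[[199.5417 123.5833  72.    ]
 [317.7027 123.7297  74.    ]
 [313.5345 199.3621  58.    ]
 [203.3492 199.254   63.    ]]
[ 0.6003 -0.1925  0.2801] [[-0.2408 -0.1232]
 [ 0.2311 -0.0971]
 [ 0.1433  0.1002]
 [-0.1321  0.1133]]
[ 0.6006 -0.1925  0.0858  0.2801  0.4329] [-0.0123 -0.0228  0.0012  0.0034 -0.0161  0.0041  0.0279  0.0166]
xyz [ 0.3192 -1.7174  0.624 ] w [-0.0338 -0.1356  0.1561] rows>= 8.9
```

Emit:
jog_arm([
  {"x": 0.03,"y": -0.2,"z": 0,"wx": -0.004,"wy": -0.02,"wz": 0.02},
  {"x": 0.06,"y": -0.4,"z": 0.1,"wx": -0.008,"wy": -0.04,"wz": 0.04},
  {"x": 0.1,"y": -0.6,"z": 0.2,"wx": -0.015,"wy": -0.06,"wz": 0.07},
  {"x": 0.16,"y": -0.8,"z": 0.3,"wx": -0.02,"wy": -0.08,"wz": 0.09},
  {"x": 0.2,"y": -0.95,"z": 0.35,"wx": -0.025,"wy": -0.1,"wz": 0.115},
])

```text
t: 2.3
eef_pos: [0.5157, -0.0865, 0.259]
tool_rot: [-0.015, 0.996, -0.003, 0.092]
contact_force: [-0.3, -0.4, -0.0]
gripper_width: 1.0
```

```bash
sed -i 's/^BAY=.*/BAY=np.array([.6003,-.1925,.087]); BYAW=.280/' h.py
python3 - <<'E'
from h import *
go([.523,.145,.2],R.from_euler('z',-.218)*FLIP)
E
```

```text
xyz [-0.0274 -1.1482  0.3298] w [-0.0157 -0.0572  0.0675] rows>= 5.7
```

Emit:
jog_arm([
  {"x": 0,"y": -0.2,"z": 0.06,"wx": -0.003,"wy": -0.01,"wz": 0.012},
  {"x": -0.01,"y": -0.4,"z": 0.12,"wx": -0.006,"wy": -0.03,"wz": 0.03},
  {"x": -0.02,"y": -0.6,"z": 0.2,"wx": -0.01,"wy": -0.05,"wz": 0.05},
  {"x": -0.03,"y": -0.8,"z": 0.33,"wx": -0.016,"wy": -0.057,"wz": 0.067},
  {"x": -0.03,"y": -0.98,"z": 0.33,"wx": -0.016,"wy": -0.057,"wz": 0.067},
  {"x": -0.03,"y": -0.98,"z": 0.33,"wx": -0.016,"wy": -0.057,"wz": 0.067},
  {"x": -0.03,"y": -0.98,"z": 0.33,"wx": -0.016,"wy": -0.057,"wz": 0.067},
])

```text
t: 2.88
eef_pos: [0.5231, 0.1136, 0.1987]
tool_rot: [0.0, 0.994, -0.106, 0.0]
contact_force: [0.0, -0.7, -0.1]
gripper_width: 0.998
```

Run:
```python
from h import *
o=monitor.get_obs();print(o['t'],o['eef_pos'],o['q'])
im=save('wrist','w1')
P=R.from_euler('z',-.218).apply(np.array([[50,70,0],[50,-70,0],[-50,-70,0],[-50,70,0]])/1000.)+[.523,.145,.01]
print(proj('wrist',P), [ (d['confidence'],d['location'],atz('wrist',d['location'],.04)) for d in finder.place_of('wrist','handle_top')])
go([.523,.145,.2],R.from_euler('z',-.218)*FLIP)
```

```text
2.8833 [0.52309781 0.11363505 0.19870545] [ 0.04245226  0.32002372 -0.45122566  1.89932473  0.16933832  0.95924771
 -2.26980549]
[[150.23477863 125.42044523]
 [294.19834924 125.5590625 ]
 [290.79680336 220.86127874]
 [159.25069306 220.5549045 ]] [(0.92, [228.1, 182.4], array([0.52269514, 0.136337  , 0.04      ])), (0.59, [19.2, 201.3], array([0.54827306, 0.33805457, 0.04      ]))]
xyz [-0.0401 -0.172  -0.0052] w [ 0.0007 -0.0005 -0.0002] rows>= 0.8
```

View pics/w1.png

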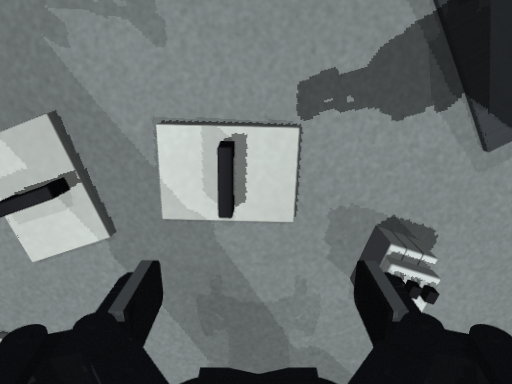

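The wrist view shows the cover's top corners at about (156,125), (300,126), (295,221) and (162,219), and the breaker at the lower right. I refine the pose from these.

Run:
```python
from h import *
np.set_printoptions(precision=4,suppress=True)
x,r=fitcover('wrist',np.array([[156,125],[300,126.3],[295,221.5],[162,219]]));print(x,r)
hx=atz('wrist',[226.5,144],.04),atz('wrist',[226,208.5],.04);print(hx)
go([x[0],x[1],.06],R.from_euler('z',x[2])*FLIP);go([x[0],x[1],.015],R.from_euler('z',x[2])*FLIP)
```

```text
[ 0.5223  0.1388 -0.2351] [[-0.2167 -0.8006]
 [-0.2194  0.2007]
 [-0.4709  0.0924]
 [ 0.9456  0.5299]]
(array([0.5578, 0.129 , 0.04  ]), array([0.498 , 0.1446, 0.04  ]))
xyz [-0.038  -0.1425  0.6949] w [ 0.0007 -0.0005  0.0053] rows>= 3.4
xyz [-0.0383 -0.1429  0.9199] w [ 0.0007 -0.0005  0.0053] rows>= 4.5
```

Emit:
jog_arm([
  {"x": -0.04,"y": -0.14,"z": 0.15,"wx": 0.001,"wy": 0,"wz": 0.006},
  {"x": -0.04,"y": -0.14,"z": 0.35,"wx": 0.001,"wy": 0,"wz": 0.006},
  {"x": -0.04,"y": -0.14,"z": 0.55,"wx": 0.001,"wy": 0,"wz": 0.006},
  {"x": -0.04,"y": -0.14,"z": 0.7,"wx": 0.001,"wy": 0,"wz": 0.006},
  {"x": -0.04,"y": -0.14,"z": 0.8,"wx": 0.001,"wy": 0,"wz": 0.006},
  {"x": -0.04,"y": -0.14,"z": 0.87,"wx": 0.001,"wy": 0,"wz": 0.006},
  {"x": -0.04,"y": -0.14,"z": 0.91,"wx": 0.001,"wy": 0,"wz": 0.006},
  {"x": -0.04,"y": -0.14,"z": 0.91,"wx": 0.001,"wy": 0,"wz": 0.006},
])

```text
t: 3.65
eef_pos: [0.5217, 0.1357, 0.0158]
tool_rot: [0.001, 0.993, -0.12, 0.0]
contact_force: [-0.8, 0.4, 0.1]
gripper_width: 1.006
```

Emit:
jog_arm([
  {"x": 0,"y": 0,"z": 0,"wx": 0,"wy": 0,"wz": 0},
  {"x": 0,"y": 0,"z": 0,"wx": 0,"wy": 0,"wz": 0},
  {"x": 0,"y": 0,"z": 0,"wx": 0,"wy": 0,"wz": 0},
  {"x": 0,"y": 0,"z": 0,"wx": 0,"wy": 0,"wz": 0},
  {"x": 0,"y": 0,"z": 0,"wx": 0,"wy": 0,"wz": 0},
  {"x": 0,"y": 0,"z": 0,"wx": 0,"wy": 0,"wz": 0},
  {"x": 0,"y": 0,"z": 0,"wx": 0,"wy": 0,"wz": 0},
  {"x": 0,"y": 0,"z": 0,"wx": 0,"wy": 0,"wz": 0},
], hand=-1, grip_force=80)

```text
t: 4.32
eef_pos: [0.5228, 0.137, 0.017]
tool_rot: [-0.0, 0.993, -0.12, 0.001]
contact_force: [-0.8, 2.5, 7.6]
gripper_width: 0.144
```

Emit:
jog_arm([
  {"x": 0,"y": 0,"z": 0,"wx": 0,"wy": 0,"wz": 0},
  {"x": 0,"y": 0,"z": 0,"wx": 0,"wy": 0,"wz": 0},
  {"x": 0,"y": 0,"z": 0,"wx": 0,"wy": 0,"wz": 0},
  {"x": 0,"y": 0,"z": 0,"wx": 0,"wy": 0,"wz": 0},
])

```text
t: 4.65
eef_pos: [0.5226, 0.137, 0.0171]
tool_rot: [-0.0, 0.993, -0.12, 0.001]
contact_force: [-0.5, -0.1, 2.3]
gripper_width: 0.146
```

Emit:
jog_arm([
  {"x": 0,"y": 0,"z": -0.05,"wx": 0,"wy": 0,"wz": 0},
  {"x": 0,"y": 0,"z": -0.2,"wx": 0,"wy": 0,"wz": 0},
  {"x": 0,"y": 0,"z": -0.4,"wx": 0,"wy": 0,"wz": 0},
  {"x": 0,"y": 0,"z": -0.6,"wx": 0,"wy": 0,"wz": 0},
  {"x": 0,"y": 0,"z": -0.8,"wx": 0,"wy": 0,"wz": 0},
  {"x": 0,"y": 0,"z": -1,"wx": 0,"wy": 0,"wz": 0},
  {"x": 0,"y": 0,"z": -1,"wx": 0,"wy": 0,"wz": 0},
  {"x": 0,"y": 0,"z": -1,"wx": 0,"wy": 0,"wz": 0},
])

```text
t: 5.32
eef_pos: [0.5234, 0.1372, 0.2199]
tool_rot: [-0.001, 0.993, -0.12, 0.004]
contact_force: [-0.0, 0.3, -2.3]
gripper_width: 0.14
```

Run:
```python
from h import *
np.set_printoptions(precision=4,suppress=True)
o=monitor.get_obs();print(o['t'],o['eef_pos'],o['contact_force'],o['gripper_width'])
im=save('wrist','w2')
P=rot(o['tool_rot']).apply(np.array([[50,70,5],[50,-70,5],[-50,-70,5],[-50,70,5]])/1000.)+o['eef_pos']
print(proj('wrist',P))
go(*baypose(0,0,.15))
```

```text
5.3167 [0.5234 0.1372 0.2199] [-0.0305  0.2655 -2.2979] 0.13976819117505965
[[410.819  156.2005]
 [ 93.8264 156.1269]
 [123.3252 339.0271]
 [383.0192 338.8764]]
xyz [ 0.4963  1.6627 -0.0258] w [ 0.0362  0.1347 -0.1628] rows>= 8.3
```

View pics/w2.png

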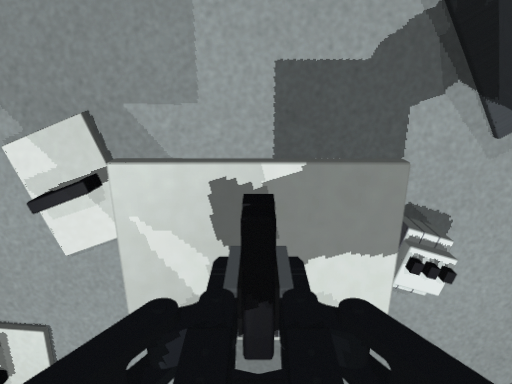

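The cover is lifted (about 2.3 N, 0.23 kg). Its far top corners are at (108,163) and (409,163), and the sides run to (128,305) and (391,295). I fit its pose in the hand from these.

Run:
```python
from h import *
np.set_printoptions(precision=4,suppress=True)
o=monitor.get_obs();Rt=rot(o['tool_rot']);T=o['eef_pos']
def f(p):
    dx,dy,dz,yaw,pit,sx,sy=p
    L=np.array([[.05,-.07,0],[.05,.07,0],[sx,-.07,0],[sy,.07,0]])
    Q=R.from_euler('zy',[yaw,pit]).apply(L)+[dx,dy,dz]
    e=(proj('wrist',Rt.apply(Q)+T)-np.array([[108,163],[409.5,163],[128,305],[391,295]])).ravel()
    return np.r_[e,(dz-.007)/.003,pit/.02]
s=least_squares(f,[0,0,.005,0,0,-.03,-.03],x_scale=.01);print(s.x,s.fun)
print(T)
im=cv2.imread('pics/w2.png').astype(int);print(im[152:170,[150,300,380]].sum(2).T)
```

```text
[-0.0034  0.002   0.0086 -0.001  -0.0091 -0.0275 -0.0213] [-0.145   0.0618  0.2319 -0.0097  0.0643 -0.0096 -0.1622 -0.0243  0.5239
 -0.4569]
[0.522  0.1366 0.2177]
[[382 384 385 387 388 379 274 243 246 256 377 479 560 625 624 627 627 626]
 [247 247 243 240 236 238 237 237 244 273 395 516 603 664 664 664 664 664]
 [254 246 250 252 245 241 240 244 245 244 288 327 352 376 379 379 380 379]]
```

Emit:
jog_arm([
  {"x": 0.05,"y": 0.18,"z": 0,"wx": 0.004,"wy": 0.016,"wz": -0.02},
  {"x": 0.11,"y": 0.36,"z": 0,"wx": 0.008,"wy": 0.032,"wz": -0.04},
  {"x": 0.17,"y": 0.54,"z": 0,"wx": 0.013,"wy": 0.048,"wz": -0.06},
  {"x": 0.23,"y": 0.72,"z": 0,"wx": 0.017,"wy": 0.064,"wz": -0.08},
  {"x": 0.29,"y": 0.9,"z": -0.02,"wx": 0.022,"wy": 0.08,"wz": -0.1},
  {"x": 0.31,"y": 1.0,"z": -0.02,"wx": 0.026,"wy": 0.1,"wz": -0.12},
  {"x": 0.31,"y": 1.0,"z": -0.02,"wx": 0.032,"wy": 0.12,"wz": -0.145},
])

```text
t: 5.95
eef_pos: [0.5329, -0.0777, 0.2196]
tool_rot: [-0.025, 0.976, 0.104, 0.189]
contact_force: [-0.1, 1.3, -0.9]
gripper_width: 0.146
```

Run:
```python
from h import *
go(*baypose(.0034,0,.1))
```

```text
xyz [-0.0621  0.6475  0.1862] w [ 0.0054  0.0167 -0.0206] rows>= 3.2
```

Emit:
jog_arm([
  {"x": 0,"y": 0.18,"z": 0,"wx": 0.005,"wy": 0.017,"wz": -0.02},
  {"x": -0.02,"y": 0.36,"z": 0,"wx": 0.005,"wy": 0.017,"wz": -0.02},
  {"x": -0.04,"y": 0.5,"z": 0.05,"wx": 0.005,"wy": 0.017,"wz": -0.02},
  {"x": -0.06,"y": 0.6,"z": 0.1,"wx": 0.005,"wy": 0.017,"wz": -0.02},
  {"x": -0.06,"y": 0.65,"z": 0.15,"wx": 0.005,"wy": 0.017,"wz": -0.02},
  {"x": -0.06,"y": 0.65,"z": 0.18,"wx": 0.005,"wy": 0.017,"wz": -0.02},
  {"x": -0.06,"y": 0.65,"z": 0.18,"wx": 0.005,"wy": 0.017,"wz": -0.02},
])

```text
t: 6.53
eef_pos: [0.5608, -0.2027, 0.177]
tool_rot: [-0.032, 0.967, 0.135, 0.212]
contact_force: [0.6, 0.5, -2.0]
gripper_width: 0.149
```

Run:
```python
from h import *
o=monitor.get_obs();print(o['t'],o['contact_force'],o['q'])
go(*baypose(.0034,0,.052));save('wrist','w3')
```

```text
6.5333 [ 0.62783478  0.52593206 -2.02219867] [ 0.79398166  0.32629293 -0.48160236  2.03879977 -0.23761655  0.47282232
 -0.73979019]
xyz [0.0124 0.0065 0.2338] w [-0.0011  0.001  -0.0012] rows>= 1.1
```

View pics/w3.png

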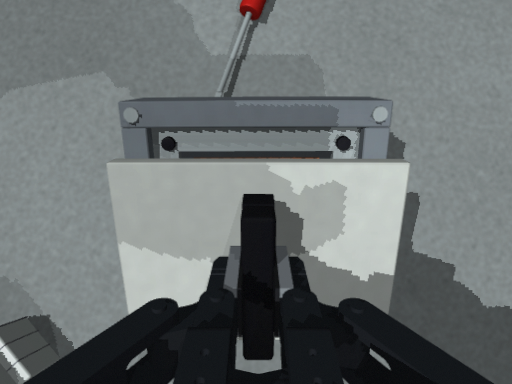

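The cover hovers over the opening: the two upper studs are at about (168,144) and (343,143), the cover's far corners at (108,163) and (409,163). I compute the alignment locally from these.

Run:
```python
from h import *
np.set_printoptions(precision=4,suppress=True)
im=cv2.imread('pics/w3.png'); b=blobs(im,[[168,144],[343,143]],9)[:,:2];print(b)
r=bayR(BYAW)
print(proj('wrist',r.apply(STUD[:2])+BAY))
# local bay shift in bay frame x,y, and z
s=least_squares(lambda p:(proj('wrist',r.apply(STUD[:2]+np.array([p[0],p[1],p[2]]))+BAY)-b).ravel(),[0,0,0]);print('bay shift',s.x,s.fun)
# with cover corners: its centre in bay frame given z from wrist 
o=monitor.get_obs();t=r.inv().apply(o['eef_pos']-BAY);print('tcp in bay',t, (r.inv()*rot(o['tool_rot'])*FLIP.inv()).as_rotvec())
c=np.array([[108,163],[409.5,163.]])
s=least_squares(lambda p:(proj('wrist',r.apply(np.array([[.05,.07,0],[.05,-.07,0]])+p)+BAY)-c).ravel(),[0,0,.1]);print('cover top centre in bay',s.x,s.fun)
```

```text
[[168.6772 143.7937]
 [342.8629 142.8114]]
[[171.3778 144.4036]
 [346.5128 144.3375]]
bay shift [ 0.0005  0.0023 -0.0015] [-0.0015 -0.4486 -0.0011  0.4478]
tcp in bay [0.0022 0.0018 0.0996] [ 0.003   0.0021 -0.002 ]
cover top centre in bay [-0.0015  0.0001  0.0905] [ 0.0001  0.0339  0.0001 -0.0338]
```

Emit:
jog_arm([
  {"x": 0.01,"y": -0.011,"z": 0.1,"wx": -0.001,"wy": 0.001,"wz": -0.001},
  {"x": 0.01,"y": -0.013,"z": 0.2,"wx": -0.001,"wy": 0.001,"wz": -0.001},
  {"x": 0.01,"y": -0.013,"z": 0.27,"wx": -0.001,"wy": 0.001,"wz": -0.001},
  {"x": 0.01,"y": -0.013,"z": 0.3,"wx": -0.001,"wy": 0.001,"wz": -0.001},
  {"x": 0.01,"y": -0.013,"z": 0.3,"wx": -0.001,"wy": 0.001,"wz": -0.001},
  {"x": 0.01,"y": -0.013,"z": 0.3,"wx": -0.001,"wy": 0.001,"wz": -0.001},
])

```text
t: 7.08
eef_pos: [0.5865, -0.1907, 0.1251]
tool_rot: [-0.03, 0.966, 0.138, 0.215]
contact_force: [0.3, -0.4, -0.8]
gripper_width: 0.144
```

Run:
```python
from h import *
np.set_printoptions(precision=4,suppress=True)
o=monitor.get_obs();r=bayR(BYAW);t=r.inv().apply(o['eef_pos']-BAY);print('tcp in bay',t, (r.inv()*rot(o['tool_rot'])*FLIP.inv()).as_rotvec(),o['contact_force'])
F=np.array([[72,92,10],[72,-92,10],[54,74,10],[54,-74,10]])/1000
print(proj('wrist',r.apply(F)+BAY))
a=save('wrist','w4');b=save('top','t4');s=save('scene','s4')
c=cv2.resize(a[60:200,80:440],None,fx=2.15,fy=2.15,interpolation=cv2.INTER_CUBIC)
p=proj('top',BAY)[0].astype(int);q=proj('scene',BAY)[0].astype(int)
d=[cv2.resize(m[v[1]-35:v[1]+35,v[0]-45:v[0]+45],None,fx=4.2,fy=4.2,interpolation=cv2.INTER_CUBIC) for m,v in((b,p),(s,q))]
H=np.zeros((600,774,3),np.uint8);H[:301]=c[:301,:774];H[303:303+294,:378]=d[0];H[303:303+294,390:768]=d[1]
cv2.imwrite('pics/m4.png',H[:,:,::-1]);print(p,q)
```

```text
tcp in bay [0.0045 0.0056 0.0399] [ 0.0007 -0.001   0.0025] [ 0.2794 -0.3762 -0.7599]
[[ 84.7424 112.1253]
 [448.2314 113.6235]
 [123.977  147.3757]
 [408.4721 148.4733]]
[339 178] [189 224]
```

View pics/m4.png

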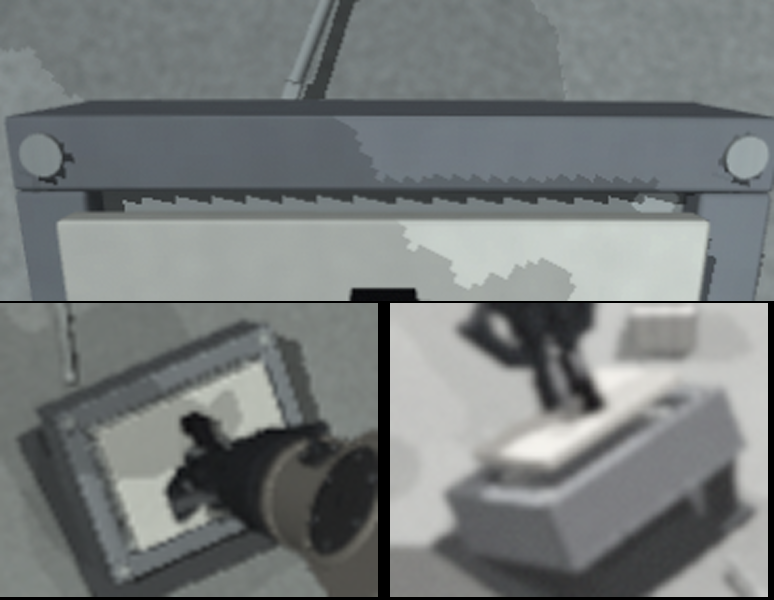

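Run:
```python
from h import *
np.set_printoptions(precision=4,suppress=True)
r=bayR(BYAW);A=np.array([80,60])
f=np.array([[87,190],[696,192]])/2.15+A-.3; c=np.array([[60,219.5],[709,220]])/2.15+A-.3
fit=lambda X,px,z:least_squares(lambda p:(proj('wrist',(r).apply(X+np.array([p[0],p[1],z]))+BAY)-px).ravel(),[0,0])
fr=lambda X,px:least_squares(lambda p:(proj('wrist',(r).apply(X+p)+BAY)-px).ravel(),[0,0,0])
F=np.array([[54,74,10],[54,-74,10]])/1000;C=np.array([[50,70,0],[50,-70,0]])/1000
for s in(fit(F,f,0),fr(F,f),fr(C,c),fit(C,c,.031)):print(s.x,s.fun)
o=monitor.get_obs();t=r.inv().apply(o['eef_pos']-BAY);print('tcp in bay',t)
```

```text
[-0.0002  0.0009] [ 0.0434  0.1187 -0.0426 -0.1301]
[-0.0002  0.0009  0.0001] [ 0.0002  0.1241  0.0008 -0.1244]
[0.0015 0.0026 0.0317] [-0.0002 -0.2184 -0.0012  0.2188]
[0.0014 0.0026] [ 0.63   -0.3045 -0.6336  0.13  ]
tcp in bay [0.0048 0.0042 0.0406]
```

Emit:
jog_arm([
  {"x": -0.01,"y": 0.002,"z": 0,"wx": 0,"wy": 0,"wz": -0.001},
  {"x": -0.01,"y": 0.002,"z": 0,"wx": 0,"wy": 0,"wz": -0.001},
  {"x": -0.01,"y": 0.002,"z": 0.015,"wx": 0,"wy": 0,"wz": -0.001},
  {"x": -0.01,"y": 0.002,"z": 0.03,"wx": 0,"wy": 0,"wz": -0.001},
  {"x": -0.01,"y": 0.002,"z": 0.04,"wx": 0,"wy": 0,"wz": -0.001},
  {"x": -0.01,"y": 0.002,"z": 0.04,"wx": 0,"wy": 0,"wz": -0.001},
  {"x": -0.01,"y": 0.002,"z": 0.04,"wx": 0,"wy": 0,"wz": -0.001},
  {"x": -0.01,"y": 0.002,"z": 0.04,"wx": 0,"wy": 0,"wz": -0.001},
])

```text
t: 7.9
eef_pos: [0.5884, -0.1918, 0.1175]
tool_rot: [-0.029, 0.966, 0.138, 0.215]
contact_force: [0.6, 0.7, -2.8]
gripper_width: 0.144
```

```bash
cat >> h.py <<'E'
def st():
    o=monitor.get_obs();r=bayR(BYAW)
    print('t',o['t'],'tcp in bay mm',(1e3*r.inv().apply(o['eef_pos']-BAY)).round(1),'rot',(r.inv()*rot(o['tool_rot'])*FLIP.inv()).as_rotvec().round(4),'F bay',r.inv().apply(o['contact_force']).round(1),'w',o['gripper_width'])
E
python3 - <<'E'
from h import *
np.set_printoptions(precision=4,suppress=True)
st();a=save('wrist','w5');st()
g=cv2.cvtColor(a,cv2.COLOR_RGB2GRAY)
for y in (156,158,172,180): 
  print(y,'L',g[y,85:135].tolist(),'R',g[y,390:440].tolist())
print(g[135:170,[200,300]].T.tolist())
E
```

```text
t 7.9 tcp in bay mm [ 2.7  3.9 32.4] rot [-0.001  -0.0019  0.0047] F bay [-0.5  0.5 -2.9] w 0.1444361418668908
t 7.95 tcp in bay mm [ 2.8  3.9 32.5] rot [-0.0012 -0.0021  0.0048] F bay [-0.4  0.3 -2.5] w 0.14646719643102468
156 L [103, 103, 103, 104, 103, 103, 103, 104, 103, 104, 103, 103, 104, 103, 104, 103, 104, 103, 103, 103, 103, 103, 104, 102, 92, 78, 64, 49, 42, 42, 41, 40, 39, 38, 45, 57, 61, 60, 59, 60, 60, 60, 60, 60, 118, 127, 127, 126, 126, 127] R [160, 161, 160, 160, 161, 146, 127, 125, 124, 116, 88, 67, 67, 65, 66, 67, 66, 73, 99, 113, 121, 127, 128, 127, 127, 127, 127, 128, 128, 127, 128, 128, 128, 127, 126, 127, 127, 127, 126, 127, 126, 126, 126, 126, 125, 125, 125, 125, 125, 125]
158 L [103, 104, 102, 104, 104, 103, 103, 104, 103, 104, 104, 104, 103, 104, 104, 103, 103, 104, 103, 104, 104, 103, 104, 104, 97, 81, 67, 52, 43, 53, 70, 75, 74, 73, 74, 81, 85, 84, 84, 84, 84, 84, 84, 84, 113, 117, 117, 117, 116, 117] R [148, 148, 148, 148, 148, 136, 121, 120, 122, 107, 84, 73, 67, 66, 66, 66, 66, 81, 106, 116, 123, 126, 128, 127, 127, 127, 127, 128, 128, 127, 127, 128, 128
[... 738 characters left out ...]
 166, 167, 167, 166, 167, 166, 167, 166, 167, 167, 166, 166, 167, 167, 167, 167, 167, 167, 167, 167, 167, 167, 167] R [204, 205, 205, 204, 204, 204, 204, 205, 205, 206, 206, 206, 208, 208, 208, 208, 198, 168, 136, 127, 128, 128, 127, 128, 128, 128, 128, 127, 126, 126, 128, 128, 128, 128, 128, 127, 127, 127, 128, 127, 127, 126, 126, 126, 126, 125, 125, 112, 112, 133]
[[97, 98, 98, 98, 98, 97, 98, 97, 97, 97, 96, 79, 63, 59, 58, 59, 58, 72, 126, 126, 126, 125, 124, 117, 115, 118, 124, 154, 175, 170, 168, 167, 167, 168, 167], [120, 120, 120, 121, 120, 120, 119, 119, 119, 119, 117, 106, 85, 50, 57, 58, 72, 122, 123, 124, 125, 124, 123, 118, 113, 115, 126, 162, 194, 197, 202, 203, 202, 202, 201]]
```

Emit:
jog_arm([
  {"x": 0,"y": 0.002,"z": 0.01,"wx": 0,"wy": 0.001,"wz": 0.001},
  {"x": 0,"y": 0.002,"z": 0.02,"wx": 0,"wy": 0.001,"wz": 0.001},
  {"x": 0,"y": 0.002,"z": 0.03,"wx": 0,"wy": 0.001,"wz": 0.001},
  {"x": 0,"y": 0.002,"z": 0.04,"wx": 0,"wy": 0.001,"wz": 0.001},
  {"x": 0,"y": 0.002,"z": 0.04,"wx": 0,"wy": 0.001,"wz": 0.001},
  {"x": 0,"y": 0.002,"z": 0.04,"wx": 0,"wy": 0.001,"wz": 0.001},
])

```text
t: 8.45
eef_pos: [0.5918, -0.1912, 0.1102]
tool_rot: [-0.03, 0.966, 0.137, 0.217]
contact_force: [0.6, 0.2, -2.1]
gripper_width: 0.147
```

Run:
```python
from h import *
st()
```

```text
t 8.45 tcp in bay mm [ 2.7  3.6 24.3] rot [-0.0009 -0.0049  0.0016] F bay [-0.3  0.  -2.1] w 0.14683638094558765
```

Emit:
jog_arm([
  {"x": 0,"y": 0,"z": 0.01,"wx": 0,"wy": 0.0015,"wz": 0},
  {"x": 0,"y": 0,"z": 0.02,"wx": 0,"wy": 0.0015,"wz": 0},
  {"x": 0,"y": 0,"z": 0.025,"wx": 0,"wy": 0.0015,"wz": 0},
  {"x": 0,"y": 0,"z": 0.03,"wx": 0,"wy": 0.0015,"wz": 0},
  {"x": 0,"y": 0,"z": 0.03,"wx": 0,"wy": 0.0015,"wz": 0},
  {"x": 0,"y": 0,"z": 0.03,"wx": 0,"wy": 0.0015,"wz": 0},
], grip_force=120)

```text
t: 8.95
eef_pos: [0.5944, -0.1906, 0.1054]
tool_rot: [-0.03, 0.966, 0.137, 0.219]
contact_force: [-4.3, 1.4, 5.1]
gripper_width: 0.136
```

Run:
```python
from h import *
st()
```

```text
t 8.95 tcp in bay mm [ 3.2  3.5 18.8] rot [-0.0014 -0.0103  0.0019] F bay [-1.3  2.5  6.2] w 0.1361197461656815
```

Emit:
jog_arm([
  {"x": 0,"y": 0.002,"z": 0.01,"wx": 0,"wy": -0.003,"wz": 0},
  {"x": 0,"y": 0.002,"z": 0.02,"wx": 0,"wy": -0.003,"wz": 0},
  {"x": 0,"y": 0.002,"z": 0.03,"wx": 0,"wy": -0.003,"wz": 0},
  {"x": 0,"y": 0.002,"z": 0.035,"wx": 0,"wy": -0.003,"wz": 0},
  {"x": 0,"y": 0.002,"z": 0.035,"wx": 0,"wy": -0.003,"wz": 0},
  {"x": 0,"y": 0.002,"z": 0.035,"wx": 0,"wy": -0.003,"wz": 0},
])

```text
t: 9.45
eef_pos: [0.5952, -0.1905, 0.1038]
tool_rot: [-0.029, 0.967, 0.137, 0.214]
contact_force: [-46.2, 3.1, 66.8]
gripper_width: 0.135
```

Run:
```python
from h import *
st()
```

```text
t 9.45 tcp in bay mm [ 3.1  3.3 17.1] rot [-0.0024  0.0006  0.003 ] F bay [-11.2  15.7  78.9] w 0.13477806716883595
```

Emit:
jog_arm([
  {"x": 0,"y": 0,"z": 0,"wx": 0,"wy": 0,"wz": 0},
  {"x": 0,"y": 0,"z": 0,"wx": 0,"wy": 0,"wz": 0},
  {"x": 0,"y": 0,"z": 0,"wx": 0,"wy": 0,"wz": 0},
])

```text
t: 9.7
eef_pos: [0.5954, -0.1909, 0.1043]
tool_rot: [-0.028, 0.967, 0.137, 0.215]
contact_force: [-1.5, -1.6, 1.2]
gripper_width: 0.131
```

Emit:
jog_arm([
  {"x": 0,"y": 0,"z": 0,"wx": 0,"wy": 0,"wz": 0},
  {"x": 0,"y": 0,"z": 0,"wx": 0,"wy": 0,"wz": 0},
  {"x": 0,"y": 0,"z": 0,"wx": 0,"wy": 0,"wz": 0},
  {"x": 0,"y": 0,"z": 0,"wx": 0,"wy": 0,"wz": 0},
  {"x": 0,"y": 0,"z": 0,"wx": 0,"wy": 0,"wz": 0},
  {"x": 0,"y": 0,"z": 0,"wx": 0,"wy": 0,"wz": 0},
  {"x": 0,"y": 0,"z": -0.05,"wx": 0,"wy": 0,"wz": 0},
  {"x": 0,"y": 0,"z": -0.2,"wx": 0,"wy": 0,"wz": 0},
  {"x": 0,"y": 0,"z": -0.4,"wx": 0,"wy": 0,"wz": 0},
  {"x": 0,"y": 0,"z": -0.6,"wx": 0,"wy": 0,"wz": 0},
  {"x": 0,"y": 0,"z": -0.7,"wx": 0,"wy": 0,"wz": 0},
  {"x": 0,"y": 0,"z": -0.7,"wx": 0,"wy": 0,"wz": 0},
], hand=1)

```text
t: 10.7
eef_pos: [0.5389, -0.2091, 0.2365]
tool_rot: [-0.025, 0.966, 0.137, 0.217]
contact_force: [0.8, -0.2, 0.2]
gripper_width: 1.0
```

Run:
```python
from h import *
st();a=save('wrist','w6');b=save('scene','s6')
H=np.zeros((600,790,3),np.uint8);c=cv2.resize(a[60:270,110:410],None,fx=2,fy=2,interpolation=cv2.INTER_CUBIC)
H[:420,:600]=c;q=proj('scene',BAY)[0].astype(int);d=cv2.resize(b[q[1]-35:q[1]+25,q[0]-45:q[0]+45],None,fx=3,fy=3,interpolation=cv2.INTER_CUBIC);H[420:600,:270]=d
cv2.imwrite('pics/m6.png',H[:,:,::-1])
```

```text
t 10.7 tcp in bay mm [  5.6   1.1 162.4] rot [-0.0108 -0.0047  0.0035] F bay [ 0.7 -0.4 -0.1] w 0.9997880376593229
```

View pics/m6.png

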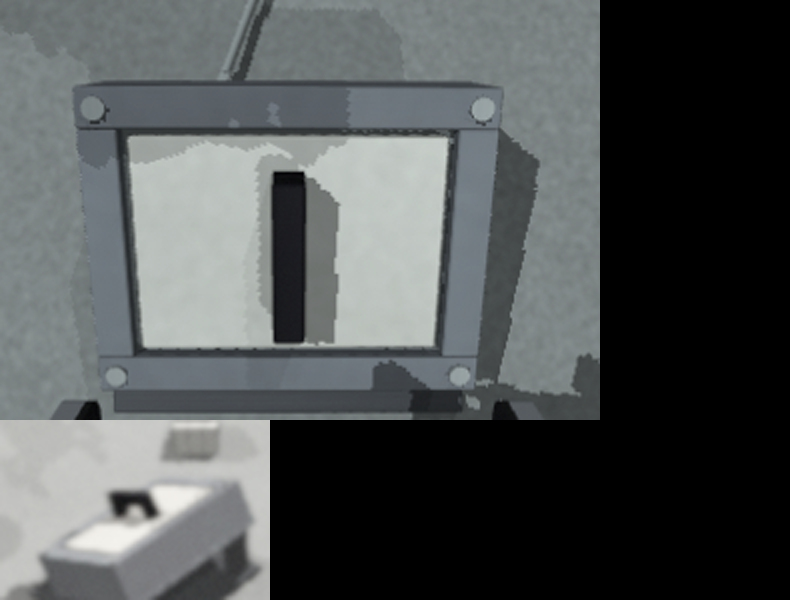

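The picture shows the cover evenly inside the frame, handle outwards, with dark gaps all round. I'll check level and depth numerically.

Run:
```python
from h import *
np.set_printoptions(precision=4,suppress=True)
st()
g=cv2.cvtColor(cv2.imread('pics/w6.png'),cv2.COLOR_BGR2GRAY).astype(float)
def lines(q):  # refine each side: strongest gradient along the normal, then line fit
    q=np.array(q,float);c=q.mean(0);L=[]
    for i in range(4):
        a,b=q[i],q[(i+1)%4];d=(b-a)/np.linalg.norm(b-a);n=np.array([-d[1],d[0]]);n*=np.sign(n@(a-c));pts=[]
        for u in np.linspace(.08,.92,60):
            p=a+u*(b-a);s=np.arange(-3,3.01,.1);X=(p+s[:,None]*n).astype(np.float32)
            v=cv2.remap(g.astype(np.float32),X[:,0:1],X[:,1:2],cv2.INTER_LINEAR)[:,0];k=np.gradient(cv2.GaussianBlur(v[:,None],(1,9),2)[:,0])
            w=np.clip(-k,0,None)**2; j=np.argmax(w); pts.append(p+s[j]*n)
        vx,vy,x0,y0=cv2.fitLine(np.float32(pts),cv2.DIST_HUBER,0,.01,.01).ravel();L.append((np.array([-vy,vx]),np.array([x0,y0])))
    return np.array([np.linalg.solve([L[i-1][0],L[i][0]],[L[i-1][0]@L[i-1][1],L[i][0]@L[i][1]]) for i in range(4)])
A=np.array([110,60])
c=lines(np.array([[127,136],[449,137],[434,347],[142,349]])/2+A); print(c)
r=bayR(BYAW)
C=np.array([[50,70,0],[50,-70,0],[-50,-70,0],[-50,70,0]])/1000
F=np.array([[72,92,10],[72,-92,10]])/1000; B=np.array([[75,87],[501,88]])/2+A  # far frame corners
s=least_squares(lambda p:(proj('wrist',r.apply(R.from_rotvec(p[3:]).apply(C)+p[:3])+BAY)-c).ravel(),[0,0,.01,0,0,0],x_scale=.01)
print('cover top in bay',s.x,s.fun)
s=least_squares(lambda p:(proj('wrist',r.apply(F+p[:3])+BAY)-B).ravel(),[0,0,0],x_scale=.01);print('frame',s.x,s.fun)
```

```text
t 10.8 tcp in bay mm [  3.6   2.9 158.6] rot [-0.0058 -0.0012  0.003 ] F bay [-0.2  0.2 -0.4] w 0.9940792696731282
[[173.4553 127.4306]
 [333.9739 127.5209]
 [326.5212 232.3658]
 [180.6793 234.2016]]
cover top in bay [-0.0019  0.0038  0.0056  0.0378  0.0198 -0.0019] [ 0.0119  0.0225 -0.0155  0.0372  0.0661 -0.0388 -0.0614 -0.0263]
frame [-0.0038  0.0041 -0.0083] [-0.0004 -0.1277 -0.0013  0.1281]
```

The fit is too noisy to prove the cover level, with about 0.04 rad of scatter. There is plenty of time, so I press each corner gently with closed fingers.

Emit:
jog_arm([
  {"x": 0.13,"y": -0.24,"z": 0,"wx": 0.002,"wy": 0,"wz": 0},
  {"x": 0.13,"y": -0.24,"z": 0,"wx": 0.002,"wy": 0,"wz": 0},
  {"x": 0.13,"y": -0.24,"z": 0,"wx": 0.002,"wy": 0,"wz": 0},
  {"x": 0.13,"y": -0.24,"z": 0,"wx": 0.002,"wy": 0,"wz": 0},
  {"x": 0.13,"y": -0.24,"z": 0.1,"wx": 0.002,"wy": 0,"wz": 0},
  {"x": 0.13,"y": -0.24,"z": 0.25,"wx": 0.002,"wy": 0,"wz": 0},
  {"x": 0.13,"y": -0.24,"z": 0.4,"wx": 0.002,"wy": 0,"wz": 0},
  {"x": 0.13,"y": -0.24,"z": 0.55,"wx": 0.002,"wy": 0,"wz": 0},
  {"x": 0.13,"y": -0.24,"z": 0.65,"wx": 0.002,"wy": 0,"wz": 0},
  {"x": 0.13,"y": -0.24,"z": 0.7,"wx": 0.002,"wy": 0,"wz": 0},
  {"x": 0.13,"y": -0.24,"z": 0.7,"wx": 0.002,"wy": 0,"wz": 0},
  {"x": 0.13,"y": -0.24,"z": 0.7,"wx": 0.002,"wy": 0,"wz": 0},
], hand=-1, grip_force=40)

```text
t: 11.8
eef_pos: [0.6044, -0.1395, 0.1155]
tool_rot: [-0.03, 0.967, 0.137, 0.214]
contact_force: [-1.5, 0.1, 0.8]
gripper_width: 0.001
```

Run:
```python
from h import *
st()
```

```text
t 11.8 tcp in bay mm [28.9 49.8 18. ] rot [0.0011 0.0001 0.0022] F bay [-0.9  0.5  1.3] w 0.0006811532745453167
```

Emit:
jog_arm([
  {"x": 0,"y": 0,"z": 0.015,"wx": 0,"wy": 0,"wz": 0},
  {"x": 0,"y": 0,"z": 0.03,"wx": 0,"wy": 0,"wz": 0},
  {"x": 0,"y": 0,"z": 0.038,"wx": 0,"wy": 0,"wz": 0},
  {"x": 0,"y": 0,"z": 0.038,"wx": 0,"wy": 0,"wz": 0},
  {"x": 0,"y": 0,"z": 0.038,"wx": 0,"wy": 0,"wz": 0},
])

```text
t: 12.22
eef_pos: [0.6075, -0.1388, 0.1091]
tool_rot: [-0.03, 0.967, 0.137, 0.214]
contact_force: [-0.9, 0.6, 0.2]
gripper_width: 0.001
```

Run:
```python
from h import *
st()
```

```text
t 12.2167 tcp in bay mm [29.1 49.6 10.8] rot [ 0.0005 -0.0004  0.0022] F bay [-0.5  0.8  0.4] w 0.0007367530843039131
```

Emit:
jog_arm([
  {"x": 0,"y": 0,"z": 0.005,"wx": 0,"wy": 0,"wz": 0},
  {"x": 0,"y": 0,"z": 0.01,"wx": 0,"wy": 0,"wz": 0},
  {"x": 0,"y": 0,"z": 0.013,"wx": 0,"wy": 0,"wz": 0},
  {"x": 0,"y": 0,"z": 0.013,"wx": 0,"wy": 0,"wz": 0},
])

```text
t: 12.55
eef_pos: [0.608, -0.1389, 0.1086]
tool_rot: [-0.03, 0.967, 0.138, 0.214]
contact_force: [-16.0, 0.2, 23.1]
gripper_width: -0.006
```

Run:
```python
from h import *
st()
```

```text
t 12.55 tcp in bay mm [29.2 49.4 10.2] rot [-0.0005 -0.0002  0.0028] F bay [-4.1  4.6 27.4] w -0.005927484834483697
```

Emit:
jog_arm([
  {"x": 0,"y": 0,"z": -0.05,"wx": 0,"wy": 0,"wz": 0},
  {"x": -0.1,"y": 0,"z": -0.05,"wx": 0,"wy": 0,"wz": 0},
  {"x": -0.25,"y": 0,"z": -0.05,"wx": 0,"wy": 0,"wz": 0},
  {"x": -0.3,"y": 0,"z": -0.05,"wx": 0,"wy": 0,"wz": 0},
  {"x": -0.3,"y": 0,"z": -0.03,"wx": 0,"wy": 0,"wz": 0},
  {"x": -0.3,"y": 0,"z": -0.01,"wx": 0,"wy": 0,"wz": 0},
  {"x": -0.3,"y": 0,"z": 0,"wx": 0,"wy": 0,"wz": 0},
  {"x": -0.3,"y": 0,"z": 0.005,"wx": 0,"wy": 0,"wz": 0},
  {"x": -0.3,"y": 0,"z": 0.01,"wx": 0,"wy": 0,"wz": 0},
  {"x": -0.3,"y": 0,"z": 0.01,"wx": 0,"wy": 0,"wz": 0},
])

```text
t: 13.38
eef_pos: [0.5572, -0.1541, 0.0837]
tool_rot: [-0.029, 0.966, 0.138, 0.215]
contact_force: [-22.9, -1.4, 35.0]
gripper_width: -0.0
```

Run:
```python
from h import *
st()
```

```text
t 13.3833 tcp in bay mm [-29.3  48.8  10.1] rot [-0.0022 -0.0005  0.0041] F bay [-5.5  5.  41.2] w -0.00024920594715567237
```

Emit:
jog_arm([
  {"x": 0,"y": 0,"z": -0.15,"wx": 0,"wy": 0,"wz": -0.001},
  {"x": 0,"y": 0,"z": -0.25,"wx": 0,"wy": 0,"wz": -0.001},
  {"x": 0,"y": 0.1,"z": -0.25,"wx": 0,"wy": 0,"wz": -0.001},
  {"x": 0,"y": 0.3,"z": -0.25,"wx": 0,"wy": 0,"wz": -0.001},
  {"x": 0,"y": 0.48,"z": -0.25,"wx": 0,"wy": 0,"wz": -0.001},
  {"x": 0,"y": 0.48,"z": -0.25,"wx": 0,"wy": 0,"wz": -0.001},
  {"x": 0,"y": 0.48,"z": -0.15,"wx": 0,"wy": 0,"wz": -0.001},
  {"x": 0,"y": 0.48,"z": -0.05,"wx": 0,"wy": 0,"wz": -0.001},
  {"x": 0,"y": 0.48,"z": -0.01,"wx": 0,"wy": 0,"wz": -0.001},
  {"x": 0,"y": 0.48,"z": 0,"wx": 0,"wy": 0,"wz": -0.001},
  {"x": 0,"y": 0.48,"z": 0.007,"wx": 0,"wy": 0,"wz": -0.001},
  {"x": 0,"y": 0.48,"z": 0.007,"wx": 0,"wy": 0,"wz": -0.001},
])

```text
t: 14.38
eef_pos: [0.5846, -0.2453, 0.0844]
tool_rot: [-0.028, 0.966, 0.14, 0.214]
contact_force: [-11.9, 1.0, 18.4]
gripper_width: -0.003
```

Run:
```python
from h import *
st()
```

```text
t 14.3833 tcp in bay mm [-28.  -46.4  10.2] rot [-0.0015  0.0003  0.009 ] F bay [-2.4  4.2 21.4] w -0.0033001635458081813
```

Contact heights are 10.2, 10.1 and 10.2 mm so far, so it is level. I press the last corner and withdraw.

Emit:
jog_arm([
  {"x": 0,"y": 0,"z": -0.05,"wx": 0,"wy": 0,"wz": 0},
  {"x": 0.1,"y": 0,"z": -0.05,"wx": 0,"wy": 0,"wz": 0},
  {"x": 0.25,"y": 0,"z": -0.05,"wx": 0,"wy": 0,"wz": 0},
  {"x": 0.29,"y": 0,"z": -0.05,"wx": 0,"wy": 0,"wz": 0},
  {"x": 0.29,"y": 0,"z": -0.03,"wx": 0,"wy": 0,"wz": 0},
  {"x": 0.29,"y": 0,"z": -0.01,"wx": 0,"wy": 0,"wz": 0},
  {"x": 0.29,"y": 0,"z": 0,"wx": 0,"wy": 0,"wz": 0},
  {"x": 0.29,"y": 0,"z": 0.005,"wx": 0,"wy": 0,"wz": 0},
  {"x": 0.29,"y": 0,"z": 0.009,"wx": 0,"wy": 0,"wz": 0},
  {"x": 0.29,"y": 0,"z": 0.009,"wx": 0,"wy": 0,"wz": 0},
])

```text
t: 15.22
eef_pos: [0.634, -0.2301, 0.1085]
tool_rot: [-0.029, 0.966, 0.14, 0.214]
contact_force: [-16.4, 3.9, 26.2]
gripper_width: -0.001
```

Run:
```python
from h import *
st()
```

```text
t 15.2167 tcp in bay mm [ 29.  -45.4  10.2] rot [-0.001   0.002   0.0086] F bay [-2.2  8.2 29.9] w -0.0011102228085643848
```

Emit:
jog_arm([
  {"x": 0,"y": 0,"z": -0.1,"wx": 0,"wy": 0,"wz": 0},
  {"x": 0,"y": 0,"z": -0.3,"wx": 0,"wy": 0,"wz": 0},
  {"x": 0,"y": 0,"z": -0.5,"wx": 0,"wy": 0,"wz": 0},
  {"x": -0.1,"y": -0.2,"z": -0.7,"wx": 0,"wy": 0,"wz": 0},
  {"x": -0.15,"y": -0.25,"z": -0.8,"wx": 0,"wy": 0,"wz": 0},
  {"x": -0.15,"y": -0.25,"z": -0.8,"wx": 0,"wy": 0,"wz": 0},
  {"x": -0.15,"y": -0.25,"z": -0.8,"wx": 0,"wy": 0,"wz": 0},
  {"x": -0.15,"y": -0.25,"z": -0.8,"wx": 0,"wy": 0,"wz": 0},
])

```text
t: 15.88
eef_pos: [0.528, -0.2093, 0.2399]
tool_rot: [-0.028, 0.967, 0.139, 0.213]
contact_force: [0.3, 0.7, 0.4]
gripper_width: -0.0
```

Run:
```python
from h import *
st();a=save('wrist','w7')
cv2.imwrite('pics/m7.png',cv2.resize(a[60:270,110:410],None,fx=2,fy=2)[:,:,::-1])
```

```text
t 15.8833 tcp in bay mm [ -2.5   3.8 169.9] rot [-0.0016  0.0031  0.0069] F bay [0.6 0.6 0.2] w -0.00047277687741973935
```

View pics/m7.png

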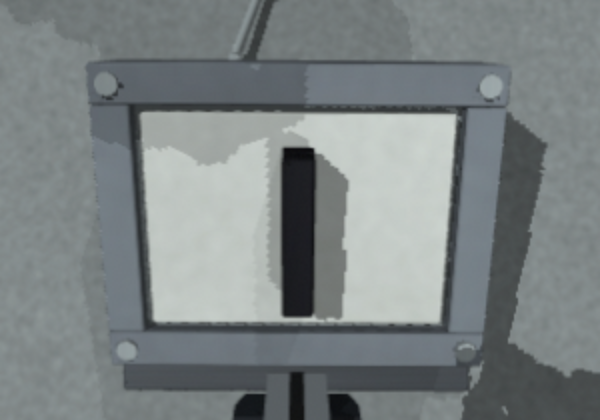

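All four corners stop at 10.1–10.2 mm. The cover sits inside the frame with even gaps, and the tool is clear of it.

```bash
python3 -c "
from h import *
print(bot.hand_in())"
```

```text
the job is handed in; nothing more can be done
None
```

I put the nearest of the three look-alike covers into the bay with its handle outwards, pressed it home, let go and handed the job in. The hand-in reports no verdict.

- **Seating:** While pressing with the handle gripped, the force rose to about 79 N, which I take as the cover bottoming on the ledge. I then released it and pressed each corner with closed fingers at about 21 to 41 N.
- **Level and flush:** All four corners stopped at 10.1–10.2 mm above the ledge, where flush is 10 mm. The last picture shows even gaps all round.
- **Clear of the cover:** I withdrew the arm before handing in, with the time at about 16 s of the 54 s allowed.
- **Check that disagreed:** A camera fit before the corner presses suggested about 0.04 rad of tilt. It was too noisy to trust, and the corner contact heights contradict it.
- **Possible force breach:** One corner press reached 41 N on the wrist reading, through the fingertips. The 40 N limit is for the arm or the gripper's body, so I don't expect it to count.
- **Other objects:** I never reached for the breaker, screwdriver or metal strip and saw no contact with them, but I did not measure their final positions.

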